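Park the spring plunger and pull out the vial tray

TASK

The vial tray is locked in its dock by a spring plunger. Pull the plunger's knob up, twist it clockwise past the tooth until its lug meets the end post, and let the lug down into the rest notch between tooth and post so that the plunger stays retracted when you let go; feel your way and do not force the mechanism. Then pull the tray by its handle all the way out, leaving the vials standing in it, the plunger parked, and the things round about where they are.

Things in the scene. Friction and masses are not known exactly. Their poses are not given: they have to be found in the camera images.
- dock: fixed aluminium dock, 190 (x) x 124 (y) mm base plate on the couch, with a bridge (58 x 114 mm, top 54 mm high) over its rear half. Origin: centre of the underside. Its x axis points from the tray's handle to the bridge, z up; the tray slides out along -x.
- barrel: the plunger's fixed steel collar, 55 mm across on the bridge; origin on the plunger's axis at the bridge's top, 55 mm along the dock's +x, 54 mm above its underside; axes as the dock's. On its -x side a deep slot holds the plunger's lug while locked; a wall lets the lug turn only clockwise (from above), over a flat low land (6 mm of lift) and a higher tooth (10 mm).
- land (a point): point on the collar's ring, 22 mm from the axis and 10 mm above the bridge's top, on the land 0.3 rad clockwise of the slot. On from the land come a tooth (14 mm high over the bridge, 6 mm wide), the rest notch (floor 12 mm high, 5.9 mm wide) and right behind it the end post (22 mm high, above any lift of the lug). Notch centre: 0.61 to 1.42 rad clockwise of the slot, it differs from unit to unit.
- plunger: spring plunger: 9 mm steel pin with a lug (4.5 mm wide, reaching 26 mm from the axis) and on top a black bar knob 36 mm long (plunger x, the lug's line), 12 mm thick (plunger y), its sides 21 to 47 mm above the origin. Origin on the axis, at the bridge's top when locked; rises with the lift. Lug along its -x (white line on the knob). At turn 0 its axes are the dock's.
- knob_grip (a point): point on the plunger's axis 38 mm above the plunger's origin (92 mm above the couch when locked): pinch the bar knob here across its 12 mm; keep the fingertips at least 25 mm above the plunger's origin, clear of the collar's posts
- plunger_lift (a joint): lift (m): 0 = locked, pin 5 mm deep in the tray's hole; 0.006 = lug on the land (not parked); 0.008 = lug seated in the rest notch, pin clear of the tray; 0.010 = lug on the tooth's top (not parked); 0.013 = hard upper stop. The spring pulls it down with 4.5 N at 0 and 250 N/m more. Between 0.010 and 0.013 the lug turns freely up to the end post.
- plunger_turn (a joint): turn (rad), clockwise from above positive, 0 = lug in the slot. Turns with little friction when lifted, until the lug meets the end post; touching the post, the lug is over the rest notch (about 0.03 rad past its centre, still inside) and drops in when let down.
- tray (a joint): how far the tray is pulled out (m): 0 = home, 0.05 = fully out at its stop. Slides with about 2 N once the pin is out of its hole.
- tray_handle (a point): grip point on the tray's upright black handle, 15 mm below its top: a tab 12 mm thick across (dock y), 22 mm long (dock x), top 65 mm above the couch; the nearest vial is 43 mm behind it
- tray_vial0: small vial, 17 mm across, 36 mm high, loose in a 16 mm deep pocket of the tray's white block (top 40 mm above the couch); origin: centre of its underside, z up
- tray_vial1: as tray_vial0, 34 mm high, in another pocket
- tray_vial2: as tray_vial0, in another pocket
- alcohol_bottle: bystander: dropper bottle, 49 mm across, 144 mm high; origin: centre of its underside
- card_stack: bystander: stack of cards, 85 x 131 x 16 mm; origin: centre of its underside
- plaster_box: bystander: small carton, 50 x 82 x 36 mm; origin: centre of its underside

How it is judged (in metres and radians):
On the way:
1. the plunger is parked: lug seated in the rest notch, let go, with the tray still home (value of joint plunger_lift between 0.0068 and 0.0092 m and value of joint plunger_turn above 0.5 rad and contact force between the fingers and plunger below 0.05 N and value of joint tray below 0.01 m), for 0.3 s.
At the end, for the whole second after the job is handed in: The plunger rests by itself in its rest notch (lift 6.8 to 9.2 mm, turned more than 0.5 rad), the tray is at least 44 mm of its 50 mm out and at rest, and all three vials stand upright (within 0.25 rad) in their pockets (value of joint plunger_lift between 0.0068 and 0.0092 m and value of joint plunger_turn above 0.5 rad and value of joint tray above 0.044 m and velocity of joint tray below 0.01 m/s and angle between each of tray_vial0, tray_vial1, tray_vial2's own z axis and vertical below 0.25 rad and height (world z) of tray_vial0 between 0.0215 and 0.032 m and height (world z) of tray_vial1 between 0.0215 and 0.032 m and height (world z) of tray_vial2 between 0.0215 and 0.032 m); the robot touches nothing.
It fails at once if the plunger is forced against its upper stop, walls or end post with more than 25 N (contact force between plunger and barrel above 25 N).
It fails at once if the tray is forced against the lock pin with more than 25 N (contact force between plunger and tray above 25 N).
It fails at once if a bystander is moved by more than 20 mm (distance of any of alcohol_bottle, card_stack, plaster_box from where it was at the start of the episode above 0.02 m).
It also fails if it takes over 70 s, if anything falls off the work surface, if the arm or the gripper's body presses on something with over 40 N, if the wrist force passes 120 N, or if a joint passes its speed limit or range.

ROBOT

A 7-joint arm with a two-finger parallel gripper is mounted at the origin on a cart in front of the work surface, level with it; the furniture and walls round the work are solid. World frame = base frame: x ahead of the robot, y to its left, z up, the work surface at z = 0. Lengths are in mm, angles in rad, forces in N, time in s.
With the tool pointing down it reaches from about 400 to 875 mm from the base axis. Payload 4.4 kg.
Tool frame: the origin (TCP) lies midway between the tips of the shut fingers; the grasp point (between the pads) lies 19 mm behind it; z points along the fingers, y is the line along which they close (so a half turn about z gives the same grasp; the last joint's range is limited). The gripper opens to 85 mm and grips with 20 to 120 N. Pads are 22 mm wide; open, the fingers measure 114 mm over their backs; the gripper's body (76 mm by 85 mm) begins 54 mm behind the grasp point. The pads swing forward as they close: fully open they stand 13 mm farther back than shut.
Start: joints at [1.066, 0.628, 0.038, 1.517, -0.027, 0.996, -0.02], TCP at [276.183, -588.422, 231.313] pointing down, gripper open.
Joint ranges: [-3.06, 3.06], [-0.37, 2.12], [-1.25, 1.32], [0.18, 2.47], [-1.1, 4.24], [0.23, 1.98], [-2.94, 2.94]. Speed limits (rad/s): [2.57, 2.57, 3.14, 3.14, 3.14, 3.14, 3.14].

INTERFACE

Orientations are given as [roll, pitch, yaw] about the fixed x, y, z axes, in that order (R = Rz(yaw) Ry(pitch) Rx(roll)).
In Python, from cell import ctrl gives the robot as it stands.
- The arm moves only by the shell command python3 -m handwheel 'ROWS'. ROWS is JSON, a list of rows, each a list of 3 entries, a list of its own where there are three numbers: the turn, a rotation vector about the tool's x, y, z in degrees, then the shift along the tool's x, y, z in m, then the closure, from 0 (fully open) to 1 (shut). A call has 1 to 5 rows; each row shifts and turns the commanded pose from where the row before left it, along the tool's axes as they then stand; what a row does not reach is not made up. A row lasts 1/12 s, in which the tool goes at most 41.7 mm and 7.16 degrees, less where a joint would pass 70% of its speed; a pose out of reach is approached as far as the arm can. A call is refused whole if a number of a shift passes 0.0417 or a number of a turn 7.16, either way. A call with a gripper value outside its range is refused whole. The fingers move at their own pace and stop on an object; the grip force is fixed at half the most. Time passes only in rows, so rows that do not move let the fingers close. It gives the time, the measured TCP pose, the force, the opening and the grip force at its end, in the units of the state.
- ctrl.read_state(): the state, without advancing time (a new reading comes with each control period).
- ctrl.get_image(name): name is "scene" or "side" or "wrist"; returns a dict with "pixels" (420x560x3 uint8, red, green, blue), "fx", "fy", "cx", "cy" (pixels), "pose" (4x4, takes a point from camera to world coordinates); the wrist camera has in their place "T_tool_cam" (4x4, takes a point from camera to tool coordinates, whose origin is the TCP and whose axes are the flange's). Camera axes: x right, y up, looking along -z (the intrinsics and any distortion apply to the point x, -y, -z); pixel columns grow to the right and rows downward; lengths in mm; the calibration is good to about 2 mm. A picture is of the moment at which its call begins: read the wrist's pose just before it. There is no depth.
- ctrl.finish_job(): hands the job in; it is judged then, once.
The state is a dict: "clock": time; "qpos": joint angles; "qd": joint speeds; "tau": joint torques, N m; "eef_pos": TCP position; "tool_rot": TCP orientation; "force": force on the tool from outside, world axes, zero at the start; "torque": the same for the moment, N m; "width": finger opening in mm; "gripper_force": force on a finger pad.
Only numpy, scipy, OpenCV 4.12 (cv2) and the standard library are available. Lean on these libraries where they do the work, as an engineer would, in place of code of your own. Each camera call takes 0.05 s, during which the arm holds its last target. There are 200 camera calls.

## Working session

There is one attempt and no reset: what is moved stays moved. The work goes in short steps, Python scripts to look and compute and a shell command to move; the robot and the scene stay as the last step left them, time stands still between calls to the robot, and variables do not carry over. Pictures are saved under pics/ and viewed, at most 10 in all, crops included, and the job is handed in when it is done.

```bash
mkdir -p pics; cat > h.py <<'E'
import numpy as np, cv2
from cell import ctrl
from scipy.spatial.transform import Rotation as R
def snap(name,fn):
    s=ctrl.read_state(); im=ctrl.get_image(name)
    cv2.imwrite('pics/'+fn+'.png',im['pixels'][:,:,::-1])
    if 'pose' in im: P=np.array(im['pose'])
    else:
        T=np.eye(4);T[:3,:3]=R.from_euler('xyz',s['tool_rot']).as_matrix();T[:3,3]=s['eef_pos'];P=T@np.array(im['T_tool_cam'])
    im['P']=P; np.savez('pics/'+fn+'.npz',P=P,k=[im['fx'],im['fy'],im['cx'],im['cy']])
    return im
def ray(fn,u,v):
    d=np.load('pics/'+fn+'.npz');fx,fy,cx,cy=d['k'];P=d['P']
    r=P[:3,:3]@np.array([(u-cx)/fx,-(v-cy)/fy,-1]);return P[:3,3],r
def onz(fn,u,v,z):
    o,r=ray(fn,u,v);return o+r*(z-o[2])/r[2]
def proj(fn,p):
    d=np.load('pics/'+fn+'.npz');fx,fy,cx,cy=d['k'];P=d['P']
    q=P[:3,:3].T@(np.array(p)-P[:3,3]);return [cx+fx*q[0]/-q[2],cy-fy*q[1]/-q[2]]
E
python3 - <<'E'
from h import *
for n in ['scene','side']:
    im=snap(n,n+'0'); print(n,{k:v for k,v in im.items() if k!='pixels'})
s=ctrl.read_state();print(s)
a=cv2.imread('pics/scene0.png');b=cv2.imread('pics/side0.png')
E
```

```text
scene {'fx': 444.81675893791174, 'fy': 444.81675893791174, 'cx': 284.0993494121307, 'cy': 208.6327464996088, 'pose': array([[-7.72572287e-01,  4.86056595e-01, -4.08510769e-01,
         5.59538107e+01],
       [-6.34912447e-01, -5.87086502e-01,  5.02210737e-01,
         6.32643290e+02],
       [ 4.27168229e-03,  6.47362670e-01,  7.62170143e-01,
         9.41696637e+02],
       [ 0.00000000e+00,  0.00000000e+00,  0.00000000e+00,
         1.00000000e+00]]), 'P': array([[-7.72572287e-01,  4.86056595e-01, -4.08510769e-01,
         5.59538107e+01],
       [-6.34912447e-01, -5.87086502e-01,  5.02210737e-01,
         6.32643290e+02],
       [ 4.27168229e-03,  6.47362670e-01,  7.62170143e-01,
         9.41696637e+02],
       [ 0.00000000e+00,  0.00000000e+00,  0.00000000e+00,
         1.00000000e+00]])}
side {'fx': 450.1324132508046, 'fy': 450.1324132508046, 'cx': 282.1288530626154, 'cy': 206.85140748948012, 'pose': array([[-7.89151711e-01,  4.47943003e-01, -4.20222135e-01,
         5.85148941e+01],
       [-6.14011718e-01, -5.92227809e-01,  5.21781403e-01,
         6.67760605e+02],
       [-
[... 496 characters left out ...]
00000e+00]])}
{'clock': 0.1, 'qpos': array([ 1.06621053,  0.62926564,  0.03840797,  1.51825124, -0.02700354,
        0.99627553, -0.02000103]), 'qd': array([ 0.00018676, -0.0012529 ,  0.00270728, -0.0026578 ,  0.00137855,
        0.00134123,  0.00193177]), 'tau': array([ 3.53224052e-03, -5.64540625e+01,  1.23120904e+00, -1.93975925e+01,
        1.14912365e-02,  5.44218507e-03, -3.49596235e-05]), 'eef_pos': array([ 275.96377775, -587.90876603,  230.4779353 ]), 'tool_rot': array([-3.13990941e+00, -7.57227857e-06,  4.38812974e-01]), 'force': array([-1.4864277 ,  0.24593332, -0.1349327 ]), 'torque': array([ 0.01529638, -0.01775959, -0.0279467 ]), 'gripper_force': 0.0, 'width': 85.40013995394156}
```

```bash
ls; ls pics
```

```text
h.py
pics
scene0.npz
scene0.png
side0.npz
side0.png
```

View pics/scene0.png

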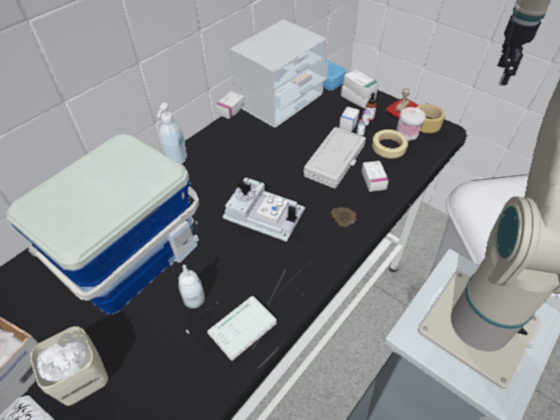

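View pics/side0.png

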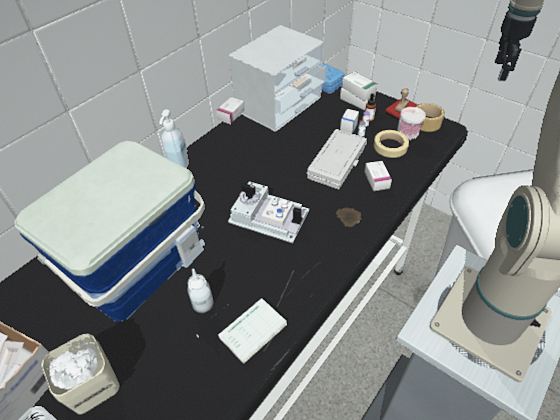

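The scene shows the dock around (264,210), with the knob near (244,187) and the handle near (292,213). The bottle is at (190,287), the card stack at (243,327) and the plaster box at (374,176).

```bash
python3 - <<'E'
from h import *
print('knob',onz('scene0',243,184,101),onz('side0',250,187,101))
print('handle',onz('scene0',292,209,65),onz('side0',299,210,65))
for n,u,v in [('bottle',193,305),('cards',243,327),('box',374,180)]: print(n,onz('scene0',u,v,10))
for f,x,y,w in [('scene0',215,170,100),('side0',220,172,100)]:
    a=cv2.imread(f'pics/{f}.png')[y:y+80,x:x+w]; cv2.imwrite(f'pics/c_{f}.png',cv2.resize(a,None,fx=7,fy=7,interpolation=cv2.INTER_CUBIC))
E
```

```text
knob [642.25387855  81.91781762 101.        ] [640.57491621  76.58849044 101.        ]
handle [509.33046395  42.90933652  65.        ] [509.83804433  38.07831441  65.        ]
bottle [531.89694246 379.9494642   10.        ]
cards [405.33088937 346.28484291  10.        ]
box [ 423.19641948 -232.61759934   10.        ]
```

View pics/c_scene0.png

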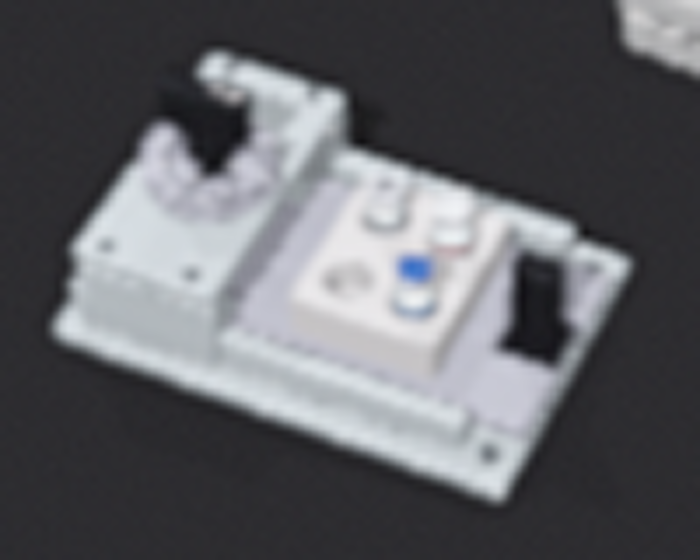

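```bash

python3 -m handwheel '[[[0,0,0],[0.030,-0.027,-0.003],0],[[0,0,0],[0.030,-0.027,-0.003],0],[[0,0,0],[0.030,-0.027,-0.003],0],[[0,0,0],[0.030,-0.027,-0.003],0],[[0,0,0],[0.030,-0.027,-0.003],0]]'
python3 -m handwheel '[[[0,0,0],[0.030,-0.027,-0.003],0],[[0,0,0],[0.030,-0.027,-0.003],0],[[0,0,0],[0.030,-0.027,-0.003],0],[[0,0,0],[0.030,-0.027,-0.003],0],[[0,0,0],[0.030,-0.027,-0.003],0]]'
python3 -m handwheel '[[[0,0,0],[0.030,-0.027,-0.003],0],[[0,0,0],[0.030,-0.027,-0.003],0],[[0,0,0],[0.030,-0.027,-0.003],0],[[0,0,0],[0.030,-0.027,-0.003],0],[[0,0,0],[0.030,-0.027,-0.003],0]]'
python3 -m handwheel '[[[0,0,0],[0.030,-0.027,-0.003],0],[[0,0,0],[0.030,-0.027,-0.003],0],[[0,0,0],[0,0,0],0]]'
python3 -m handwheel '[[[0,0,-7.1],[0,0,0],0],[[0,0,-7.1],[0,0,0],0],[[0,0,-7.1],[0,0,0],0],[[0,0,-7.1],[0,0,0],0],[[0,0,-7.1],[0,0,0],0]]'
python3 -m handwheel '[[[0,0,-7.1],[0,0,0],0],[[0,0,-7.1],[0,0,0],0],[[0,0,-7.1],[0,0,0],0],[[0,0,-7.1],[0,0,0],0],[[0,0,-7.1],[0,0,0],0]]'
python3 -m handwheel '[[[0,0,-7.1],[0,0,0],0],[[0,0,-7.1],[0,0,0],0],[[0,0,-7.1],[0,0,0],0],[[0,0,-7.1],[0,0,0],0],[[0,0,-7.1],[0,0,0],0]]'
python3 -m handwheel '[[[0,0,-7.1],[0,0,0],0],[[0,0,-7.1],[0,0,0],0],[[0,0,-7.1],[0,0,0],0],[[0,0,-7.1],[0,0,0],0],[[0,0,-7.1],[0,0,0],0]]'
python3 -m handwheel '[[[0,0,-7.1],[0,0,0],0],[[0,0,-7.1],[0,0,0],0],[[0,0,-7.1],[0,0,0],0],[[0,0,-7.1],[0,0,0],0],[[0,0,0],[0,0,0],0]]'
python3 - <<'E'
from h import *
im=snap('wrist','w1'); print(im['T_tool_cam'],ctrl.read_state()['qpos'],im['fx'],im.keys())
E
```

```text
clock: 0.52
eef_pos: [354.8, -400.5, 246.1]
tool_rot: [-3.141, 0.0, 0.438]
force: [0.9, -0.2, -0.6]
width: 85.5
gripper_force: 0.0
clock: 0.93
eef_pos: [433.2, -214.6, 261.3]
tool_rot: [-3.141, 0.0, 0.439]
force: [1.7, 0.7, 0.1]
width: 85.3
gripper_force: 0.0
clock: 1.35
eef_pos: [511.6, -28.7, 276.4]
tool_rot: [-3.142, 0.0, 0.439]
force: [1.2, 0.2, -0.1]
width: 85.5
gripper_force: 0.0
clock: 1.6
eef_pos: [545.3, 54.4, 282.6]
tool_rot: [-3.137, -0.006, 0.451]
force: [0.8, 1.8, 0.1]
width: 85.6
gripper_force: 0.0
clock: 2.02
eef_pos: [542.5, 43.5, 281.9]
tool_rot: [-3.141, 0.001, 1.065]
force: [-1.0, -0.6, -0.1]
width: 85.4
gripper_force: 0.0
clock: 2.43
eef_pos: [542.5, 43.4, 282.0]
tool_rot: [-3.141, 0.0, 1.684]
force: [-0.3, -0.3, -0.5]
width: 85.5
gripper_force: 0.0
clock: 2.85
eef_pos: [542.5, 43.3, 282.0]
tool_rot: [-3.141, -0.0, 2.304]
force: [-0.4, -0.2, 0.8]
width: 85.1
gripper_force: 0.0
clock: 3.27
eef_pos: [542.5, 43.3, 282.0]
tool_rot: [-3.141, -0.001, 2.923]
force: [-0.1, -0.2, -0.7]
width: 85.1
gripper_force: 0.0
clock: 3.68
eef_pos: [542.5, 43.2, 281.8]
tool_rot: [3.141, -0.001, -2.868]
force: [0.3, 0.8, -1.3]
width: 85.3
gripper_force: 0.0
[[-3.26362343e-04  9.65194077e-01  2.61534487e-01  6.61665499e+01]
 [ 9.99999871e-01  2.13009474e-04  4.61762503e-04  1.15432999e-02]
 [ 3.89981109e-04  2.61534604e-01 -9.65194021e-01 -1.42505610e+02]
 [ 0.00000000e+00  0.00000000e+00  0.00000000e+00  1.00000000e+00]] [ 0.41215764  0.52917627 -0.83521037  1.73307885  0.43803242  1.07796669
  1.27128874] 315.14849728887333 dict_keys(['pixels', 'fx', 'fy', 'cx', 'cy', 'T_tool_cam', 'P'])
```

View pics/w1.png

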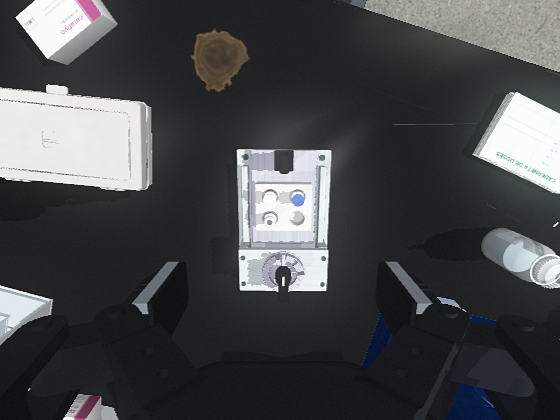

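The wrist view is looking down on the dock. The handle is at about (285,158), the knob at about (283,278) and the plate corners at about (237,150) and (333,150). I'll take a magnified crop and the first measurements.

```bash
python3 - <<'E'
from h import *
a=cv2.imread('pics/w1.png')[140:305,225:345]; cv2.imwrite('pics/c_w1.png',cv2.resize(a,None,fx=4.8,fy=3.6,interpolation=cv2.INTER_CUBIC))
a=cv2.resize(cv2.imread('pics/w1.png')[140:305,225:345],None,fx=3.6,fy=3.6,interpolation=cv2.INTER_CUBIC);cv2.imwrite('pics/c_w1.png',a)
c=[onz('w1',u,v,6) for u,v in [(237,150),(333,150),(329,291),(239,291)]]
print(np.round(c,1)); f=(c[0]+c[1])/2;b=(c[2]+c[3])/2;print('axis',np.arctan2(*(b-f)[1::-1]),(f+b)/2, np.linalg.norm(b-f),np.linalg.norm(c[0]-c[1]))
print('knob',onz('w1',283.5,275,101),'handle',onz('w1',285,155,65))
E
```

```text
[[520.9 -23.4   6. ]
 [487.   97.1   6. ]
 [682.7 154.9   6. ]
 [718.5  27.3   6. ]]
axis 0.2691279092615679 [602.2730204   63.96172481   6.        ] 203.99099842409407 125.18972141167754
knob [631.26668944  70.18321359 101.        ] handle [505.74601418  36.71903219  65.        ]
```

View pics/c_w1.png

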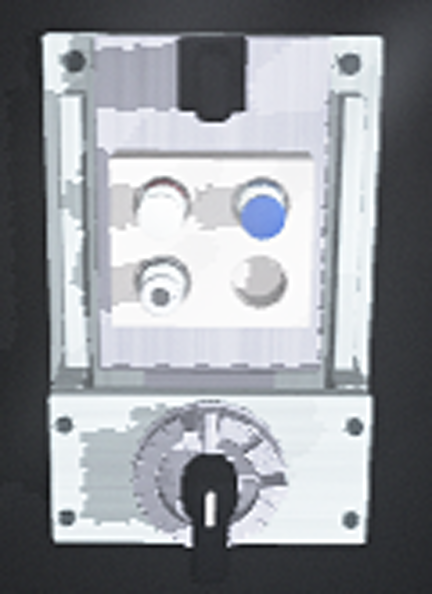

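```bash
python3 - <<'E'
from h import *
o=lambda x,y,z:onz('w1',225+x/3.6,140+y/3.6,z)
F=[o(42,35,6),o(382,35,6)]; B=[o(53,543,54),o(369,543,54)]; H=[o(49,395,54),o(372,395,54)]
f,b,h=[(p[0]+p[1])/2 for p in (F,B,H)]
for p in(F,B,H): d=p[1]-p[0];print('w',np.linalg.norm(d),'ang',np.arctan2(d[1],d[0])-np.pi/2, )
d=(b-f);d[2]=0;print('axis',np.arctan2(d[1],d[0]),np.linalg.norm(d),'exp 179; bridge',np.linalg.norm(b-h))
a=np.arctan2(d[1],d[0]);ex=np.array([np.cos(a),np.sin(a)])
print('barrel from bridge',(b+h)[:2]/2,' from f',f[:2]+150*ex)
k=o(211,585,101);print('knob from far end',k[:2]-18*ex,'near part',o(208,455,101))
hb=o(212,37,65); print('handle front',hb, o(212,110,65), 'knob tip l',o(190,560,101),o(232,560,101))
print('ring centre',o(210,480,64))
E
```

```text
w 123.13321751843543 ang 0.2736168451892609
w 114.42123265088014 ang 0.2735096510699153
w 112.70663309270667 ang 0.27354364076953885
axis 0.27152944325245226 177.58509725033693 exp 179; bridge 57.284594372761475
barrel from bridge [647.53624054  75.11229549]  from f [648.50249904  75.58095762]
knob from far end [647.18095392  74.87493644] near part [621.39756922  66.56217137 101.        ]
handle front [501.06173939  34.09658149  65.        ] [522.90367135  40.26933637  65.        ] knob tip l [657.75716732  70.86415446 101.        ] [654.15509822  83.70411179 101.        ]
ring centre [646.55694925  74.50151026  64.        ]
```

```bash

python3 -m handwheel '[[[0,0,0],[-0.037,0.001,0],0],[[0,0,0],[-0.037,0.001,0],0],[[0,0,0],[-0.036,0.0005,0],0],[[0,0,0],[0,0,0.04],0],[[0,0,0],[0,0,0.04],0]]'
python3 -m handwheel '[[[0,0,0],[0,0,0.04],0],[[0,0,0],[0,0,0.04],0],[[0,0,0],[0,0,0.012],0],[[0,0,0],[0,0,0],0],[[0,0,0],[0,0,0],0]]'
python3 - <<'E'
from h import *
im=snap('wrist','w2'); print(proj('w2',[647.5,75.2,101]))
E
```

```text
clock: 4.15
eef_pos: [652.1, 77.5, 203.4]
tool_rot: [3.141, 0.008, -2.875]
force: [-1.2, -0.4, -1.0]
width: 85.2
gripper_force: 0.0
clock: 4.57
eef_pos: [648.8, 76.1, 111.2]
tool_rot: [3.141, 0.001, -2.872]
force: [1.1, 0.8, 0.4]
width: 85.4
gripper_force: 0.0
[np.float64(280.88840512708913), np.float64(256.6161399562624)]
```

View pics/w2.png

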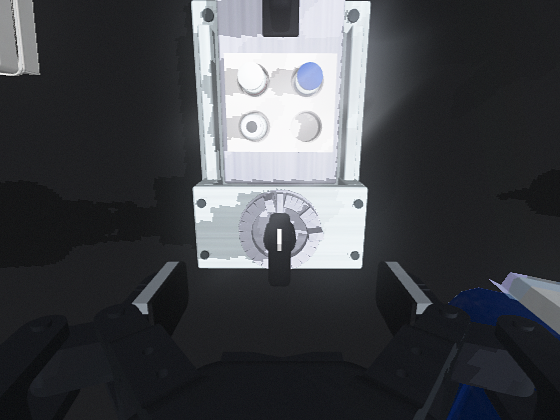

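The knob bar shows at u≈269–290, its end at v≈286 and the white line at u≈279. It sits between the open fingers. I'll measure it exactly.

```bash
python3 - <<'E'
from h import *
g=cv2.imread('pics/w2.png',0); print(np.load('pics/w2.npz')['k'])
for v in (262,266): print(v,g[v,262:298])
print(g[276,262:298]); print('col',g[264:296,279]); print('line',[int(x) for x in g[238,268:292]])
s=ctrl.read_state();print(s['eef_pos'],s['qpos'])
T=np.eye(3);y=s['tool_rot'][2];ex=np.array([np.cos(y),np.sin(y)]);ey=np.array([np.sin(y),-np.cos(y)])
for u,v in[(269,264),(290,264),(279.5,286)]:
    d=onz('w2',u,v,101)[:2]-s['eef_pos'][:2]; print(d@ex,d@ey)
E
```

```text
[315.14849729 315.14849729 281.71571663 213.49312215]
262 [211 231 230 228 229 237 112  36  42  46  42  46  45  44  44  45  44  43
  46  46  44  44  45  45  46  43  45  34 107 223 230 227 226 226 226 224]
266 [236 232 228 228 230 238 111  32  39  42  42  42  42  44  43  45  42  42
  42  43  42  43  44  44  44  43  41  34 109 160 234 231 228 228 229 235]
[46 46 46 48 45 46 38 36 38 37 38 37 38 41 39 36 38 39 36 38 37 40 40 39
 37 38 39 35 42 47 47 49 49 49 48 47]
col [43 43 42 41 43 40 40 40 37 39 40 39 39 39 37 37 35 37 36 36 35 32 40 43
 41 41 44 43 41 41 40 42]
line [63, 62, 63, 61, 63, 63, 61, 61, 46, 211, 252, 252, 255, 169, 60, 55, 57, 59, 58, 60, 56, 54, 54, 55]
[649.72222977  76.46570566 112.63576706] [ 0.22154366  0.85884861 -0.68270984  1.59810686  0.64501424  0.91767217
  1.14721802]
-1.6897770260157772 -6.87340803760037
-1.69544639378221 4.151291864641544
-14.460211193981133 -1.3918093057660994
```

```bash

python3 -m handwheel '[[[0,0,0],[0.003,-0.0013,0.02],0],[[0,0,0],[0,0,0],0],[[0,0,0],[0,0,0],0],[[0,0,0],[0,0,0],0.4],[[0,0,0],[0,0,0],0.6]]'
```

```text
clock: 5.03
eef_pos: [646.8, 74.0, 92.2]
tool_rot: [-3.141, 0.003, -2.871]
force: [-0.1, -0.1, -0.0]
width: 63.9
gripper_force: 0.0
```

```bash

python3 -m handwheel '[[[0,0,0],[0,0,0.011],0.7],[[0,0,0],[0,0,0],0.7],[[0,0,0],[0,0,0],0.7],[[0,0,0],[0,0,0],0.75],[[0,0,0],[0,0,0],0.8]]'
python3 -m handwheel '[[[0,0,0],[0,0,0],0.83],[[0,0,0],[0,0,0],0.85],[[0,0,0],[0,0,0],0.86],[[0,0,0],[0,0,0],0.87]]'
python3 -m handwheel '[[[0,0,0],[0,0,0],0.88],[[0,0,0],[0,0,0],0.9],[[0,0,0],[0,0,0],0.9]]'
python3 -c "
from h import *
s=ctrl.read_state();print(s['eef_pos'],s['force'],s['torque'],s['width'],s['gripper_force'])"
```

```text
clock: 5.45
eef_pos: [645.7, 73.7, 79.3]
tool_rot: [3.141, 0.0, -2.87]
force: [-0.4, 0.6, -0.1]
width: 17.1
gripper_force: 0.0
clock: 5.78
eef_pos: [645.7, 73.8, 79.5]
tool_rot: [3.141, 0.0, -2.87]
force: [-0.2, 0.2, 1.5]
width: 11.6
gripper_force: 21.2
clock: 6.03
eef_pos: [645.7, 73.8, 79.6]
tool_rot: [3.142, 0.0, -2.87]
force: [-0.7, -0.4, 3.5]
width: 10.5
gripper_force: 58.8
[645.70314192  73.75841377  79.62830659] [-0.74954589 -0.39287906  3.5282353 ] [ 0.06875994  0.19660909 -0.00111125] 10.458303005678381 58.78424048423767
```

```bash

python3 -m handwheel '[[[0,0,0],[0,0,-0.004],0.9],[[0,0,0],[0,0,-0.004],0.9],[[0,0,0],[0,0,0],0.9]]'
python3 -m handwheel '[[[0,0,0],[0,0,-0.003],0.9],[[0,0,0],[0,0,0],0.9],[[0,0,0],[0,0,0],0.9]]'
python3 -c "
from h import *
s=ctrl.read_state();print(s['eef_pos'],s['force'],s['torque'],s['width'],s['gripper_force'])"
```

```text
clock: 6.28
eef_pos: [645.7, 73.7, 87.3]
tool_rot: [3.141, 0.0, -2.87]
force: [1.4, 1.7, -6.3]
width: 10.8
gripper_force: 58.4
clock: 6.53
eef_pos: [645.7, 73.7, 90.1]
tool_rot: [3.141, 0.0, -2.87]
force: [1.8, 0.9, -7.3]
width: 10.6
gripper_force: 58.4
[645.68446172  73.7004788   90.14369805] [ 1.76336414  0.91116263 -7.25945736] [ 0.35237762 -0.59927783  0.01888737] 10.556429001046642 58.39889645576477
```

```bash
cat > st.py <<'E'
from h import *
s=ctrl.read_state();print(np.round(s['eef_pos'],2),'yaw',round(float(s['tool_rot'][2]),4),'turn',round(float((-2.870-s['tool_rot'][2]+np.pi)%(2*np.pi)-np.pi),4),'F',np.round(s['force'],2),'T',np.round(s['torque'],3),s['width'],'j7',s['qpos'][6])
E
python3 -m handwheel '[[[0,0,0],[0,0,-0.001],0.9],[[0,0,5],[0,0,0],0.9],[[0,0,5],[0,0,0],0.9],[[0,0,0],[0,0,0],0.9]]';python3 st.py
python3 -m handwheel '[[[0,0,5],[0,0,0],0.9],[[0,0,5],[0,0,0],0.9],[[0,0,5],[0,0,0],0.9],[[0,0,3],[0,0,0],0.9],[[0,0,0],[0,0,0],0.9]]';python3 st.py
```

```text
clock: 6.87
eef_pos: [645.6, 74.1, 91.3]
tool_rot: [3.141, 0.0, -3.047]
force: [2.4, 2.1, -7.9]
width: 10.8
gripper_force: 58.6
[645.57  74.14  91.28] yaw -3.0467 turn 0.1767 F [ 2.38  2.11 -7.94] T [ 0.547 -0.62  -0.067] 10.757938104269584 j7 0.9858871330916816
clock: 7.28
eef_pos: [645.7, 74.9, 91.4]
tool_rot: [3.14, 0.0, 2.926]
force: [2.8, 3.5, -8.5]
width: 10.9
gripper_force: 58.7
[645.67  74.93  91.43] yaw 2.926 turn 0.4872 F [ 2.79  3.51 -8.45] T [ 0.892 -0.658 -0.029] 10.853973161754876 j7 0.732148161904772
```

```bash

python3 -m handwheel '[[[0,0,2],[0,0,0],0.9],[[0,0,2],[0,0,0],0.9],[[0,0,2],[0,0,0],0.9]]';python3 st.py
python3 -m handwheel '[[[0,0,2],[0,0,0],0.9],[[0,0,2],[0,0,0],0.9]]';python3 st.py
```

```text
clock: 7.53
eef_pos: [645.7, 75.1, 91.4]
tool_rot: [3.139, -0.0, 2.822]
force: [2.7, 4.3, -8.8]
width: 10.8
gripper_force: 58.7
[645.71  75.09  91.38] yaw 2.8222 turn 0.591 F [ 2.7   4.32 -8.79] T [ 0.943 -0.646  0.105] 10.839748444517657 j7 0.6486160752413543
clock: 7.7
eef_pos: [645.8, 75.3, 91.4]
tool_rot: [3.139, -0.0, 2.753]
force: [2.9, 3.8, -8.8]
width: 10.7
gripper_force: 58.7
[645.76  75.32  91.36] yaw 2.7525 turn 0.6607 F [ 2.87  3.83 -8.78] T [ 0.972 -0.675  0.038] 10.661677760311585 j7 0.5926454334926864
```

```bash

for i in 1; do :; done
python3 -m handwheel '[[[0,0,2],[0,0,0],0.9],[[0,0,2],[0,0,0],0.9]]' >/dev/null;python3 st.py
python3 -m handwheel '[[[0,0,2],[0,0,0],0.9],[[0,0,2],[0,0,0],0.9]]' >/dev/null;python3 st.py
python3 -m handwheel '[[[0,0,2],[0,0,0],0.9],[[0,0,0],[0,0,0],0.9]]' >/dev/null;python3 st.py
```

```text
[645.85  75.44  91.41] yaw 2.6827 turn 0.7305 F [ 2.59  5.31 -8.42] T [ 1.057 -0.702  0.082] 10.939801567450052 j7 0.536916308518632
[645.93  75.59  91.45] yaw 2.613 turn 0.8002 F [ 3.22  5.12 -8.2 ] T [ 1.032 -0.731  0.015] 11.156683184453234 j7 0.48140175594551127
[645.96  75.73  91.53] yaw 2.5784 turn 0.8348 F [ 3.21  5.13 -9.07] T [ 1.062 -0.774  0.008] 10.485893503243355 j7 0.4538687849149756
```

```bash
python3 - <<'E'
from h import *
c=np.array([646.9,74.6]);a=.2735
for t in np.arange(.6,1.6,.15):
    th=a+np.pi-t; p=c+22*np.array([np.cos(th),np.sin(th)])
    r=[]
    for z in (66,76):
        u=proj('w1',[*p,z]); r+=[round((u[0]-225)*3.6),round((u[1]-140)*3.6)]
    print(round(t,2),r)
g=cv2.imread('pics/w1.png')[240:290,255:312];cv2.imwrite('pics/ring.png',cv2.resize(cv2.imread('pics/w2.png')[182:275,230:335],None,fx=6,fy=6,interpolation=cv2.INTER_CUBIC))
for t in np.arange(.6,1.6,.15):
    th=a+np.pi-t; p=c+22*np.array([np.cos(th),np.sin(th)])
    r=[]
    for z in (66,76):
        u=proj('w2',[*p,z]); r+=[round((u[0]-230)*6),round((u[1]-182)*6)]
    print(round(t,2),r)
E
```

```text
0.6 [247, 435, 248, 447]
0.75 [254, 440, 255, 453]
0.9 [260, 447, 262, 459]
1.05 [266, 454, 267, 467]
1.2 [270, 462, 271, 475]
1.35 [272, 471, 274, 484]
1.5 [274, 479, 275, 493]
0.6 [423, 140, 429, 165]
0.75 [448, 160, 455, 185]
0.9 [469, 182, 478, 209]
1.05 [487, 208, 496, 236]
1.2 [500, 236, 510, 265]
1.35 [508, 265, 519, 295]
1.5 [512, 294, 523, 326]
```

View pics/ring.png

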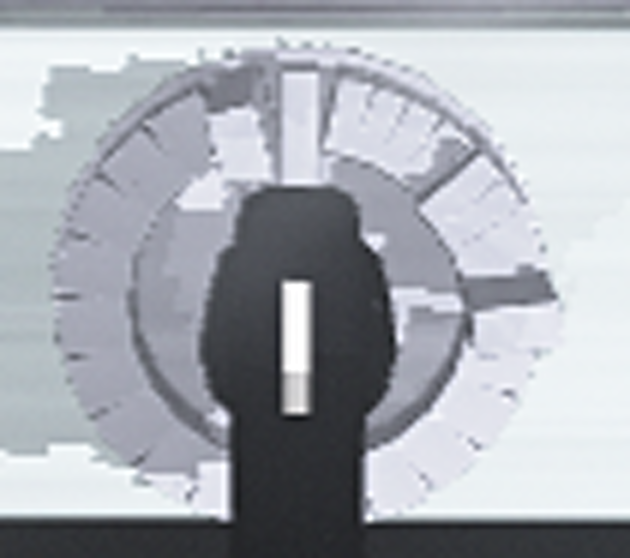

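The post face reads about 1.38 rad, so I expect the lug to touch at a turn of about 1.27.

```bash

python3 -m handwheel '[[[0,0,3],[0,0.001,0],0.9],[[0,0,3],[0,0,0],0.9],[[0,0,3],[0,0,0],0.9]]' >/dev/null;python3 st.py
python3 -m handwheel '[[[0,0,3],[0,0,0],0.9],[[0,0,2],[0,0,0],0.9],[[0,0,2],[0,0,0],0.9],[[0,0,0],[0,0,0],0.9]]' >/dev/null;python3 st.py
python3 -m handwheel '[[[0,0,1],[0,0,0],0.9],[[0,0,1],[0,0,0],0.9],[[0,0,0],[0,0,0],0.9]]' >/dev/null;python3 st.py
```

```text
[646.2   76.07  91.32] yaw 2.42 turn 0.9932 F [ 2.48  4.42 -8.1 ] T [ 0.949 -0.691  0.027] 10.67147639475842 j7 0.3284726464920157
[646.42  76.28  91.42] yaw 2.299 turn 1.1142 F [ 3.82  4.7  -8.33] T [ 0.931 -0.755  0.074] 10.923149492754709 j7 0.23356342211260045
[646.5   76.39  91.45] yaw 2.2649 turn 1.1483 F [ 3.26  4.11 -8.47] T [ 0.928 -0.777 -0.024] 10.824580871771085 j7 0.20695320611878604
```

```bash

python3 -m handwheel '[[[0,0,1],[0,0,0],0.9],[[0,0,1],[0,0,0],0.9],[[0,0,0],[0,0,0],0.9]]' >/dev/null;python3 st.py
python3 -m handwheel '[[[0,0,1],[0,0,0],0.9],[[0,0,1],[0,0,0],0.9],[[0,0,0],[0,0,0],0.9]]' >/dev/null;python3 st.py
python3 -m handwheel '[[[0,0,1],[0,0,0],0.9],[[0,0,0],[0,0,0],0.9]]' >/dev/null;python3 st.py
```

```text
[646.55  76.37  91.43] yaw 2.2299 turn 1.1832 F [ 4.12  4.48 -7.99] T [ 0.948 -0.789 -0.022] 10.948054361388149 j7 0.17979303479539868
[646.61  76.42  91.47] yaw 2.1953 turn 1.2179 F [ 3.38  4.32 -8.22] T [ 0.935 -0.834  0.112] 10.571688905744761 j7 0.15278712646010073
[646.6   76.45  91.45] yaw 2.1783 turn 1.2349 F [ 5.03  5.02 -7.92] T [ 0.931 -0.815  0.196] 10.817273041162352 j7 0.1394568608865527
```

```bash

python3 -m handwheel '[[[0,0,0.7],[0,0,0],0.9],[[0,0,0],[0,0,0],0.9]]' >/dev/null;python3 st.py
python3 -m handwheel '[[[0,0,0.7],[0,0,0],0.9],[[0,0,0],[0,0,0],0.9]]' >/dev/null;python3 st.py
```

```text
[646.63  76.46  91.48] yaw 2.1665 turn 1.2466 F [ 3.76  3.48 -7.72] T [ 0.951 -0.865  0.231] 10.508663573302591 j7 0.13028701321282732
[646.59  76.47  91.44] yaw 2.1547 turn 1.2585 F [ 3.97  4.78 -7.5 ] T [ 0.924 -0.88   0.308] 10.97159303405469 j7 0.12100484390288255
```

Torque is rising steadily, so the lug is against the post. I'll ease off 2.5° to a light touch and lower it gently.

```bash

python3 -m handwheel '[[[0,0,-2.5],[0,0,0],0.9],[[0,0,0],[0,0,0],0.9]]' >/dev/null;python3 st.py
python3 -m handwheel '[[[0,0,0],[0,0,0.0015],0.9],[[0,0,0],[0,0,0],0.9]]' >/dev/null;python3 st.py
python3 -m handwheel '[[[0,0,0],[0,0,0.001],0.9],[[0,0,0],[0,0,0],0.9]]' >/dev/null;python3 st.py
```

```text
[646.59  76.42  91.47] yaw 2.1995 turn 1.2137 F [ 3.25  4.14 -8.22] T [ 1.    -0.802  0.016] 10.36058412610446 j7 0.15599106169169638
[646.61  76.45  89.99] yaw 2.1978 turn 1.2154 F [ 2.62  3.21 -8.76] T [ 0.954 -0.766  0.07 ] 10.899101726658685 j7 0.15391966163973392
[646.57  76.46  89.09] yaw 2.1978 turn 1.2153 F [ 3.77  4.27 -7.31] T [ 0.936 -0.806  0.098] 10.734310772979093 j7 0.15344159030783686
```

```bash

python3 -m handwheel '[[[0,0,0],[0,0,0.001],0.9],[[0,0,0],[0,0,0],0.9]]' >/dev/null;python3 st.py
python3 -m handwheel '[[[0,0,0],[0,0,0.0007],0.9],[[0,0,0],[0,0,0],0.9]]' >/dev/null;python3 st.py
python3 -m handwheel '[[[0,0,0],[0,0,0.0007],0.9],[[0,0,0],[0,0,0],0.9]]' >/dev/null;python3 st.py
```

```text
[646.61  76.43  88.11] yaw 2.1973 turn 1.2159 F [ 3.56  6.36 -6.97] T [ 1.014 -0.703  0.1  ] 10.771802238819593 j7 0.1525760489827591
[646.62  76.4   87.59] yaw 2.1973 turn 1.2159 F [ 3.45  4.53 -5.45] T [ 0.977 -0.622  0.097] 10.777685252886059 j7 0.1521914922431596
[646.66  76.36  87.43] yaw 2.1961 turn 1.2171 F [1.68 4.95 0.06] T [ 1.171 -0.333  0.099] 10.709416017295666 j7 0.15094875585188566
```

```bash

python3 -m handwheel '[[[0,0,0],[0,0,0],0.85],[[0,0,0],[0,0,0],0.7],[[0,0,0],[0,0,0],0.5],[[0,0,0],[0,0,0],0.4],[[0,0,0],[0,0,0],0.4]]';python3 st.py
python3 -m handwheel '[[[0,0,0],[0,0,0],0.4],[[0,0,0],[0,0,0],0.4],[[0,0,0],[0,0,0],0.4],[[0,0,0],[0,0,-0.03],0.3],[[0,0,0],[0,0,-0.03],0.3]]'
python3 -m handwheel '[[[0,0,-7],[0,0,0],0.3],[[0,0,-7],[0,0,0],0.3],[[0,0,-7],[0,0,0],0.3],[[0,0,-7],[0,0,0],0.3],[[0,0,-7],[0,0,0],0.3]]' >/dev/null
python3 -m handwheel '[[[0,0,-7],[0,0,0],0.3],[[0,0,-7],[0,0,0],0.3],[[0,0,-7],[0,0,0],0.3],[[0,0,-7],[0,0,0],0.3],[[0,0,-7],[0,0,0],0.3]]' >/dev/null
python3 -m handwheel '[[[0,0,0],[0.036,0,0],0.3],[[0,0,0],[0.036,0,0],0.3],[[0,0,0],[0.036,0,0],0.3],[[0,0,0],[0,0,0],0.3],[[0,0,0],[0,0,0],0.3]]'
python3 -c "
from h import *
im=snap('wrist','w3')"; python3 st.py
```

```text
clock: 11.45
eef_pos: [645.9, 73.1, 86.4]
tool_rot: [-3.14, 0.001, 2.192]
force: [-0.2, -0.4, 1.0]
width: 51.4
gripper_force: 0.0
[645.91  73.1   86.43] yaw 2.1921 turn 1.2211 F [-0.18 -0.4   0.98] T [-0.026 -0.021 -0.042] 51.426787074128306 j7 0.14926422628012942
clock: 11.87
eef_pos: [644.4, 74.0, 145.1]
tool_rot: [-3.137, -0.002, 2.193]
force: [1.2, 0.4, -0.2]
width: 59.5
gripper_force: 0.0
clock: 13.12
eef_pos: [540.2, 44.0, 146.5]
tool_rot: [-3.14, -0.002, -2.868]
force: [0.9, 0.7, 0.6]
width: 59.6
gripper_force: 0.0
[542.47  44.91 146.84] yaw -2.8688 turn -0.0012 F [-0.27  0.98  0.84] T [ 0.026 -0.044  0.005] 59.95881059968905 j7 1.11626976799611
```

View pics/w3.png

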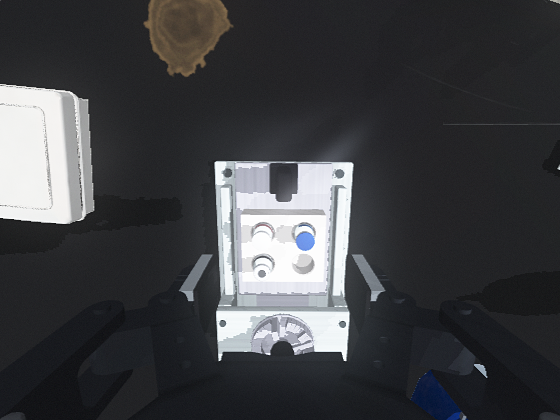

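The handle is at about u 271–297, v 163–201. The vials are standing in their pockets and the knob is half hidden by the gripper. I'll measure the handle here.

```bash
python3 - <<'E'
from h import *
g=cv2.imread('pics/w3.png',0)
print('row185',g[185,264:304]);print('row195',g[195,264:304]); print('col284',g[156:206,284])
s=ctrl.read_state();y=s['tool_rot'][2];ex=np.array([np.cos(y),np.sin(y)]);ey=np.array([np.sin(y),-np.cos(y)])
for u,v in[(271,180),(297.5,180),(284,163),(284,193),(284,201)]:
    d=onz('w3',u,v,65)[:2]-s['eef_pos'][:2]; print(u,v,d@ex,d@ey)
d=np.array([512,37.2])-s['eef_pos'][:2];print('w1',d@ex,d@ey)
E
```

```text
row185 [190 185 182 181 186 128  68  59  63  62  61  62  62  61  62  68  67  68
  72  71  74  75  77  80  80  81  82  83  87  91  90  92  92 136 223 229
 232 233 233 235]
row195 [234 232 230 230 230 230 233 234 234 235 242 173  86  74  83  84  88  89
  94  94  98 100 103 106 107 106 106 117 234 237 234 231 230 228 230 230
 229 230 230 230]
col284 [ 56  56  54  56  52 117 156  91  50  56  51  48  49  50  49  49  53  56
  57  59  62  66  65  66  65  67  68  71  72  74  75  77  79  81  85  83
  90  91  94  98 103 103 105 108 105 102 241 233 231 231]
271 180 32.86078663480267 -8.149618116758791
297.5 180 32.86739604317327 10.822589069357505
284 163 44.94662369952028 1.1347331071104203
284 193 23.392104608552586 1.1766439592430902
284 201 17.45995488801118 1.1881784986460215
w1 31.42390108577341 0.7865405794285067
```

```bash

python3 -m handwheel '[[[0,0,0],[0.029,0.001,0],0.5],[[0,0,0],[0,0,0.035],0.5],[[0,0,0],[0,0,0.035],0.55],[[0,0,0],[0,0,0.02],0.6],[[0,0,0],[0,0,0],0.6]]';python3 st.py
python3 -m handwheel '[[[0,0,0],[0,0,0.016],0.7],[[0,0,0],[0,0,0],0.8],[[0,0,0],[0,0,0],0.85],[[0,0,0],[0,0,0],0.9],[[0,0,0],[0,0,0],0.9]]';python3 st.py
```

```text
clock: 13.58
eef_pos: [513.2, 38.4, 53.1]
tool_rot: [3.141, -0.005, -2.868]
force: [0.6, 0.4, -0.4]
width: 34.3
gripper_force: 0.0
[513.19  38.41  53.1 ] yaw -2.8684 turn -0.0016 F [ 0.6   0.44 -0.38] T [-0.056  0.034 -0.017] 34.32363865454013 j7 0.9605313180586835
clock: 14.0
eef_pos: [515.1, 38.2, 41.2]
tool_rot: [-3.141, 0.002, -2.87]
force: [1.4, -1.8, -4.7]
width: 10.8
gripper_force: 58.8
[515.13  38.21  41.19] yaw -2.8699 turn -0.0001 F [ 1.44 -1.75 -4.67] T [-0.149 -0.317 -0.145] 10.84920088358106 j7 0.9352685335628838
```

```bash

python3 -m handwheel '[[[0,0,0],[0.001,0,0],0.9],[[0,0,0],[0.002,0,0],0.9],[[0,0,0],[0.002,0,0],0.9]]'>/dev/null;python3 st.py
python3 -m handwheel '[[[0,0,0],[0.003,0,0],0.9],[[0,0,0],[0.004,0,0],0.9],[[0,0,0],[0.004,0,0],0.9],[[0,0,0],[0.004,0,0],0.9],[[0,0,0],[0.004,0,0],0.9]]'>/dev/null;python3 st.py
```

```text
[509.92  36.79  41.11] yaw -2.8694 turn -0.0006 F [ 1.04 -1.96 -0.33] T [-0.251 -0.378 -0.173] 10.8786185059324 j7 0.9279644317479391
[491.09  31.69  41.03] yaw -2.8688 turn -0.0012 F [ 3.37 -3.19  6.48] T [-0.542 -0.551 -0.21 ] 10.702414123479938 j7 0.9011517504838751
```

The tray is sliding with only a few newtons. I'll pull it to the stop.

```bash

python3 -m handwheel '[[[0,0,0],[0.004,0,0],0.9],[[0,0,0],[0.004,0,0],0.9],[[0,0,0],[0.004,0,0],0.9],[[0,0,0],[0.004,0,0],0.9],[[0,0,0],[0.003,0,0],0.9]]'>/dev/null;python3 st.py
python3 -m handwheel '[[[0,0,0],[0.002,0,0],0.9],[[0,0,0],[0.002,0,0],0.9],[[0,0,0],[0.001,0,0],0.9],[[0,0,0],[0.001,0,0],0.9],[[0,0,0],[0,0,0],0.9]]'>/dev/null;python3 st.py
```

```text
[472.53  26.61  41.03] yaw -2.8688 turn -0.0012 F [ 2.7  -2.33  5.46] T [-0.534 -0.509 -0.223] 10.554410933884425 j7 0.8726681690425024
[466.86  25.06  41.03] yaw -2.8687 turn -0.0013 F [ 2.18 -3.42  6.72] T [-0.498 -0.424 -0.193] 10.421814917690847 j7 0.8633708452912364
```

```bash

python3 -m handwheel '[[[0,0,0],[0,0,0],0.8],[[0,0,0],[0,0,0],0.65],[[0,0,0],[0,0,0],0.5],[[0,0,0],[0,0,0],0.5],[[0,0,0],[0,0,-0.02],0.5]]'>/dev/null;python3 st.py
python3 -m handwheel '[[[0,0,0],[0,0,-0.04],0.4],[[0,0,0],[0,0,-0.04],0.4],[[0,0,0],[0,0,-0.04],0.4],[[0,0,0],[0,0,-0.04],0.4],[[0,0,0],[0,0,0],0.4]]'>/dev/null
python3 -m handwheel '[[[0,0,0],[-0.03,0,-0.02],0.3],[[0,0,0],[-0.03,0,0],0.3],[[0,0,0],[0,0,0],0.3],[[0,0,0],[0,0,0],0.3]]'>/dev/null;python3 st.py
python3 - <<'E'
from h import *
im=snap('wrist','w4')
u=[proj('w4',[x,y,54]) for x,y in [(647,75)]]+[proj('w4',[465,25,65])]; print(u)
u0=int(min(u[0][0],u[1][0])-65);v0=max(0,int(min(u[0][1],u[1][1])-40));v1=min(420,int(u[0][1]+70))
a=cv2.imread('pics/w4.png')[v0:v1,u0:u0+130];print(u0,v0);cv2.imwrite('pics/c_w4.png',cv2.resize(a,None,fx=2.6,fy=2.6,interpolation=cv2.INTER_CUBIC))
E
```

```text
[464.38  25.28  58.34] yaw -2.8675 turn -0.0025 F [0.06 0.16 0.22] T [-0.002 -0.039  0.024] 42.56187926185193 j7 0.9078390911755793
[524.92  42.14 240.01] yaw -2.868 turn -0.002 F [-0.   -0.53 -1.09] T [-0.001  0.069 -0.043] 59.80604554204878 j7 1.2193407174186712
[[np.float64(280.5528119172531), np.float64(299.2455730235902)], [np.float64(281.33271516854023), np.float64(132.1934909358512)]]
215 92
```

View pics/c_w4.png

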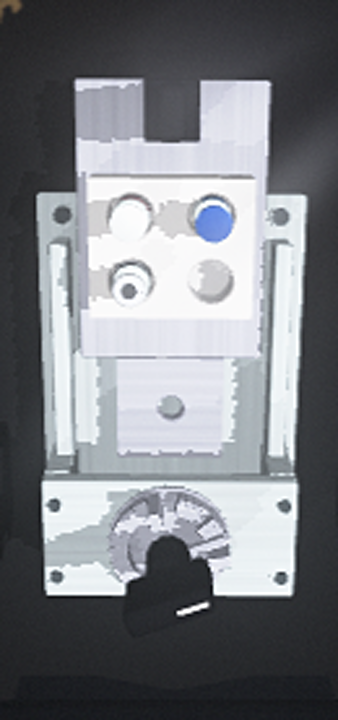

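The tray is fully out, with the pin hole visible behind it. The three vials are standing, and the knob (crop ~(170,590)) is turned about 1.2 rad and parked. The robot is clear of everything.

```bash
python3 -c "
from h import *
print(ctrl.finish_job())"
```

```text
the job is handed in; nothing more can be done
None
```

I parked the plunger in its rest notch (about 8 mm lift, 1.2 rad turn) and pulled the tray about 50 mm out with the three vials standing. I saw no contact with the bystanders, and I've handed the job in; no verdict came back.

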